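Rehang the lift-off spice cabinet door

ROBOT

A 6-joint arm with a two-finger parallel gripper is mounted at the origin on a cart in front of the work surface, level with it; the furniture and walls round the work are solid. World frame = base frame: x ahead of the robot, y to its left, z up, the work surface at z = 0. Lengths are in m, angles in rad, forces in N, time in s.
With the tool pointing down it reaches from about 0.3 to 0.875 m from the base axis. Payload 6.4 kg.
Tool frame: the origin (TCP) lies between the finger pads; the fingertips stand 8 mm ahead of it and the grasp point (between the pads) lies 11 mm behind it (ctrl.finger_overhang is the distance from the TCP to the fingertips, in m); z points along the fingers, y is the line along which they close (so a half turn about z gives the same grasp; the last joint's range is limited). The gripper opens to 85 mm and grips with 20 to 120 N. Pads are 22 mm wide; open, the fingers measure 114 mm over their backs; the gripper's body (76 mm by 85 mm) begins 54 mm behind the grasp point. The pads swing forward as they close: fully open they stand 13 mm farther back than shut.
Start: joints at [0.985, 0.181, 1.607, -0, 1.354, -0.206], TCP at [0.213, 0.534, 0.239] pointing down, gripper open.
Joint ranges: [-2.99, 2.99], [-0.89, 2.07], [0.3, 2.58], [-1.14, 4.28], [0, 2.63], [-3.12, 3.12]. Speed limits (rad/s): [2.57, 2.57, 3.01, 3.14, 3.14, 3.14].

INTERFACE

Orientations are given as a unit quaternion [w, x, y, z].
In Python, from bench import ctrl, camera gives the robot as it stands.
- The arm moves only by the shell command python3 -m pendant 'ROWS' [OPENING]. ROWS is JSON, a list of rows, each a list of 6 numbers: the shift along the world's x, y, z normalised to -1 to 1, where 1 is 200 mm, then the turn, a rotation vector about the world's x, y, z normalised to -1 to 1, where 1 is pi/2 rad. In form: [[dx, dy, dz, rx, ry, rz], ...]. A call has exactly 10 rows; each row shifts and turns the commanded pose from where the row before left it; what a row does not reach is not made up. A row lasts 1/8 s, in which the tool goes at most 62.5 mm and 10.7 degrees, less where a joint would pass 70% of its speed; a pose out of reach is approached as far as the arm can. A call with a number of a shift or a turn outside -1 to 1 is refused whole. A call with a gripper value outside its range is refused whole. OPENING is the opening, from -1 (shut) to 1 (fully open), set as the call begins (- or left out, the last holds). The fingers move at their own pace and stop on an object; the grip force is fixed at half the most. Time passes only in rows, so rows that do not move let the fingers close, or fill a call up. It gives the time, the measured TCP pose, the force, the opening and the grip force at its end, in the units of the state.
- ctrl.get_obs(): the state, without advancing time (a new reading comes with each control period).
- camera(name): name is "side" or "top" or "wrist"; returns a dict with "color" (400x640x3 uint8, blue, green, red), "fx", "fy", "cx", "cy" (pixels), "xyz" and "rotation" of the camera in the world; the wrist camera has in their place "hand_eye" (4x4, takes a point from camera to tool coordinates, whose origin is the TCP and whose axes are the flange's). Camera axes: x right, y down, z forward; pixel columns grow to the right and rows downward; lengths in m; the calibration is good to about 2 mm. A picture is of the moment at which its call begins: read the wrist's pose just before it. There is no depth.
- ctrl.hand_in(): hands the job in; it is judged then, once.
The state is a dict: "time_s": time; "q": joint angles; "dq": joint speeds; "joint_efforts": joint torques, N m; "eef_pos": TCP position; "eef_rot": TCP orientation; "wrist_force": force on the tool from outside, world axes, zero at the start; "torque": the same for the moment, N m; "opening": opening from 0.0 (shut) to 1.0 (fully open); "grasp_force": force on a finger pad.
Only numpy, scipy, OpenCV 4.12 (cv2) and the standard library are available. Lean on these libraries where they do the work, as an engineer would, in place of code of your own. Each camera call takes 0.05 s, during which the arm holds its last target. There are 200 camera calls.

TASK

The little white door of the spice cabinet has been washed and stands in the wooden drying stand. Lift it out, hang it gently back on the cabinet's two hinge pins with the door standing well open, both knuckles fully down on their collars, then let go and swing it fully closed against its stop. Do not force it or slam it, and leave the jars, mug and lemon where they are.

Things in the scene. Friction and masses are not known exactly. Their poses are not given: they have to be found in the camera images.
- cabinet: Small open-fronted pale wooden cabinet, fixed, 95 deep (x) x 186 wide (y) x 191 high. Origin: centre of its underside; x points to its back (the open front faces -x), y to its left seen from the front. Carcass front at x = -47.5. Top board: z 179 to 191, overhanging to x = -61.5. On the left front stile (y 53 to 93) is a steel hinge strip with two upright brass pins, one above the other.
- cabinet_pivot (a point): Mark beside the hinge, at the height of the lower collar's top: cabinet frame (-64.5, 83, 34). The strip sits in sideways slots: the pins' axis is 3 to 17 mm from the mark toward -y, new each time and unmeasured (x, z exact); it does not give way. Pins: diameter 8, 14 high, blunt, each on a collar of diameter 15, 9 thick, bracketed back to the strip; collar tops at cabinet z 34 and 129.
- cabinet_stop (a point): Door stop: on the right stile (front at x = -56.5, y -93 to -41) are two small black rubber buttons at y = -47, z = 35 and 155, whose faces stand at x = -58.5; the closed door rests on them. This point lies midway between them. Closed, the door's top is 5 mm under the overhang, so it cannot be hung closed; at 90 degrees open all is clear of the top board.
- door: Loose white framed door, 12 thick (x) x 130 wide (y) x 160 high (z), 0.2 to 0.33 kg. Origin: centre of its lower edge. Grip the flat 34 high top rail from above across the 12 mm. Knob on the outer (-x) face. Closed, its axes are parallel to the cabinet's; open 90 degrees its +y points along cabinet +x and the knob along cabinet +y. Hung it swings freely, underside 14 mm above the worktop.
- door_pivot (a point): Knuckle axis at the lower end of the lower knuckle: door frame (0, 73, 20). Two steel knuckles (tubes, outer diameter 20, bore 10.4, 24 long, open at both ends), lower ends at door z 20 and 115. Over the pins they must be lifted 14 to 40 mm above their collars (more, and the lower knuckle meets the upper bracket): bring the door in level at about 18 mm, then lower. Fully hung, this point is at the lower collar's top.
- door_free_edge (a point): Middle of the door's free edge: door frame (0, -65, 80), 138 mm from the hinge axis. Closed, it lies at cabinet x = -64.5, y = -58 to -72. The door closes counter-clockwise seen from above, pushed on its outer face, best near the free edge and within 30 mm of its top, so that the gripper stays above the cabinet top.
- door_knob (a point): Face of the steel knob (diameter 18) on the door's outer face: door frame (-25, -52, 85).
- stand: Wooden drying stand, fixed: base 56 (x) x 100 (y) x 10 high with six round pegs (diameter 8, tops at z = 53) in two rows that leave a 15.6 mm slot along y. Origin: centre of its underside. The door stands on the base in the slot (underside at z = 10), its axes nearly parallel to the stand's, knuckles to +y.
- spice_brown: Spice jar with a dark brown cap and yellowish contents, diameter 41, 105 high, standing inside the cabinet on its floor (z = 15). Origin: centre of its underside. Leave it.
- spice_dark: Spice jar with a black cap and dark label, diameter 41, 105 high, standing inside the cabinet on its floor (z = 15). Origin: centre of its underside. Leave it.
- mug: Blue-green mug, diameter 78, 93 high, handle on one side. Origin: centre of its underside. Leave it.
- lemon: Yellow lemon, 77 x 51 x 52. Origin: centre of its underside. Leave it.

How it is judged:
By the outcome, as a careful person would: the job done as asked, in the order asked, and still so for the second after the job is handed in, with the robot touching nothing.
It also fails if it takes over 58 s, if anything falls off the work surface, if the arm or the gripper's body presses on something with over 40 N, if the wrist force passes 120 N, or if a joint passes its speed limit or range.

## Working session

There is one attempt and no reset: what is moved stays moved. The work goes in short steps, Python scripts to look and compute and a shell command to move; the robot and the scene stay as the last step left them, time stands still between calls to the robot, and variables do not carry over. Pictures are saved under pics/ and viewed, at most 10 in all, crops included, and the job is handed in when it is done.

```bash
ls; mkdir -p pics
python3 - <<'E'
from bench import ctrl,camera
import cv2,json
o=ctrl.get_obs();print(o)
for n in("side","top","wrist"):
    c=camera(n);cv2.imwrite(f"pics/a_{n}.png",c["color"])
    print({k:(v.tolist() if hasattr(v,'tolist') else v) for k,v in c.items() if k!="color"})
E
```

```text
pics
{'time_s': 0.0, 'q': array([ 9.84690670e-01,  1.81538241e-01,  1.60800407e+00, -1.37574747e-05,
        1.35377295e+00, -2.06331623e-01]), 'dq': array([0.00087916, 0.00117585, 0.00096702, 0.00016893, 0.00160694,
       0.00145134]), 'joint_efforts': array([ 7.27632250e-04, -4.44862318e+01, -3.51340663e+01, -2.43141112e-04,
        9.19444661e-03, -3.24858945e-05]), 'eef_pos': array([0.21286408, 0.53357799, 0.2383876 ]), 'eef_rot': array([-3.26210354e-04,  1.88746414e-01,  9.82025483e-01, -7.97169917e-04]), 'wrist_force': array([ 0.3423036 , -0.83123466, -0.00978341]), 'torque': array([ 0.03226275,  0.04707721, -0.0056398 ]), 'grasp_force': 0.0, 'opening': 0.9999325033964016}
{'fx': 375.21725857254216, 'fy': 375.21725857254216, 'cx': 318.3241847457279, 'cy': 198.2602655664986, 'xyz': [-0.22032258343517053, -0.26278453918380573, 0.7168744157387462], 'rotation': [-0.38843282188610034, 0.7658136706271683, -0.4585731309488128, 0.22882318137362495]}
{'fx': 363.8194763382521, 'fy': 363.8194763382521, 'cx': 322.83962342413287, 'cy': 195.20356096620444, 'xyz': [-0.14779366650272818, 0.05357497878593626, 0.9608240316035394], 'rotation': [-0.2389050249686727, 0.7096915164755556, -0.6265067014180854, 0.21622139941637197]}
{'fx': 345.062622173846, 'fy': 345.062622173846, 'cx': 320.8022710854018, 'cy': 199.21755524334603, 'hand_eye': [[-0.0012400140537378315, -0.9650278722523811, -0.26214436507616573, 0.06649308913675471], [0.9999989594731555, -0.0013898936469710359, 0.0003863266154669608, -0.0003595298552480086], [-0.0007371687393271507, -0.26214361325748453, 0.9650285916026311, -0.13386778682378372], [0.0, 0.0, 0.0, 1.0]]}
```

View pics/a_side.png

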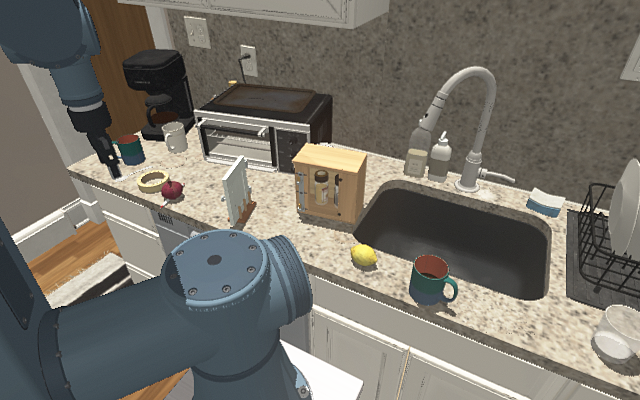

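View pics/a_top.png

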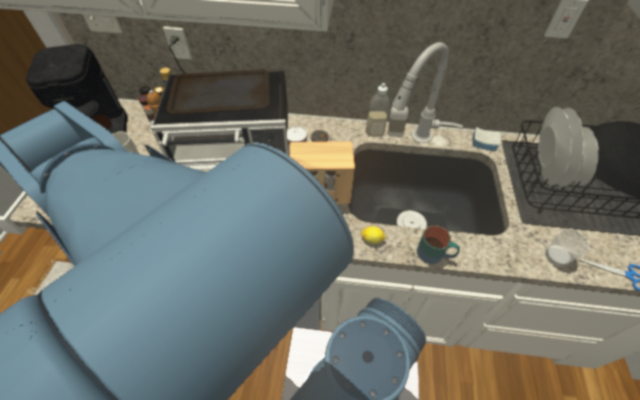

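The side view shows the door standing at about (236,190) in its stand, and the cabinet at about (330,183) with its open front toward the robot. The top view is mostly blocked by the arm. I'll enlarge the side view.

```bash
cat > h.py <<'E'
from bench import ctrl,camera
import numpy as np,cv2
from scipy.spatial.transform import Rotation as R
def Q(q): return R.from_quat([q[1],q[2],q[3],q[0]])
def cam(n):
    o=ctrl.get_obs(); c=camera(n)
    if n=="wrist":
        H=np.array(c["hand_eye"]);Rt=Q(o["eef_rot"]).as_matrix()
        c["R"]=Rt@H[:3,:3];c["t"]=Rt@H[:3,3]+o["eef_pos"]
    else: c["R"]=Q(c["rotation"]).as_matrix();c["t"]=np.array(c["xyz"])
    return c
def ray(c,u,v): return c["R"]@np.array([(u-c["cx"])/c["fx"],(v-c["cy"])/c["fy"],1])
def onz(c,u,v,z):
    d=ray(c,u,v);return c["t"]+d*(z-c["t"][2])/d[2]
def proj(c,p):
    q=c["R"].T@(np.asarray(p)-c["t"]);return np.array([c["fx"]*q[0]/q[2]+c["cx"],c["fy"]*q[1]/q[2]+c["cy"]])
E
python3 - <<'E'
import cv2
i=cv2.imread("pics/a_side.png")[135:245,210:380]
cv2.imwrite("pics/b.png",cv2.resize(i,None,fx=4.7,fy=4.7,interpolation=cv2.INTER_CUBIC))
E
```

```text
(no output)
```

View pics/b.png

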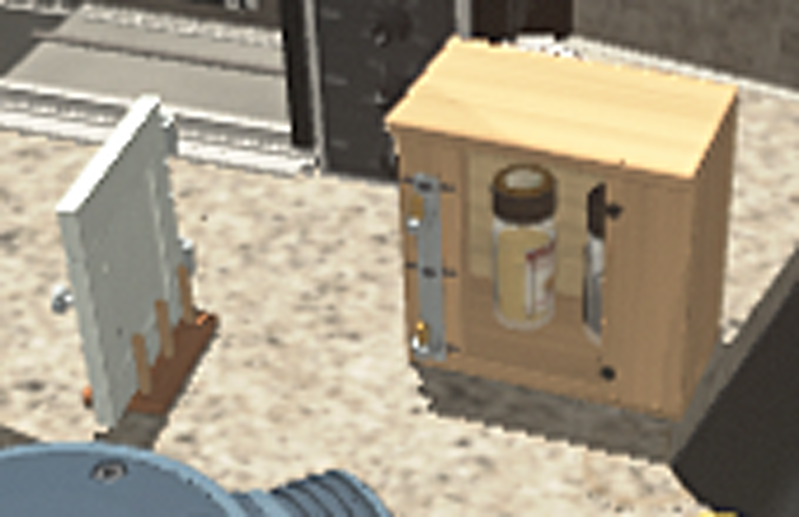

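The crop shows the cabinet top's front edge from (388,122) to (692,178), with the hinge strip on the left stile. The door's top edge runs from (65,212) to (155,98), with the knob facing image-left and the knuckles at the far end.

Run:
```python
from h import *
c=cam("side")
f=lambda x,y,z:onz(c,210+(x+.5)/4.7-.5,135+(y+.5)/4.7-.5,z)
P=[f(388,122,.191),f(692,178,.191),f(738,88,.191),f(450,40,.191)]
print(np.round(P,4)); 
for i in range(4): print(np.linalg.norm(P[i]-P[(i+1)%4]), end=' ')
d=P[0]-P[1]; print("cab +y heading",np.degrees(np.arctan2(d[1],d[0])))
d=f(155,98,.17)-f(65,212,.17);print("door",f(65,212,.17),f(155,98,.17),np.linalg.norm(d),np.degrees(np.arctan2(d[1],d[0])))
```

```text
[[0.5253 0.2242 0.191 ]
 [0.5522 0.0435 0.191 ]
 [0.657  0.0594 0.191 ]
 [0.6292 0.2423 0.191 ]]
0.18266228874891113 0.10604298418350369 0.18507631883786427 0.10547521569708192 cab +y heading 98.45684735708555
door [0.3862922  0.35250689 0.17      ] [0.51250293 0.38663181 0.17      ] 0.13074272226379688 15.129892966033502
```

```bash
python3 -m pendant '[[0.1,-0.07,0.04,0,0,-0.118],[0.12,-0.08,0.04,0,0,-0.118],[0.12,-0.08,0.04,0,0,-0.118],[0.12,-0.08,0.04,0,0,-0.118],[0.12,-0.08,0.04,0,0,-0.118],[0.12,-0.08,0.04,0,0,-0.118],[0.12,-0.08,0.03,0,0,-0.118],[0.12,-0.08,0.03,0,0,-0.118],[0.12,-0.08,0,0,0,-0.118],[0.12,-0.08,0,0,0,-0.118]]' 1
python3 -m pendant '[[0,-0.03,0,0,0,-0.115],[0,0,0,0,0,-0.115],[0,0,0,0,0,-0.1],[0,0,0,0,0,-0.08],[0,0,0,0,0,0],[0,0,0,0,0,0],[0,0,0,0,0,0],[0,0,0,0,0,0],[0,0,0,0,0,0],[0,0,0,0,0,0]]'
python3 - <<'E'
from h import *
import pickle
o=ctrl.get_obs();c=cam("wrist");cv2.imwrite("pics/w1.png",c["color"]);pickle.dump(c,open("w1.pkl","wb"))
print(o["time_s"],o["eef_pos"],Q(o["eef_rot"]).as_matrix().round(3),o["q"])
print(proj(c,[.386,.3525,.17]),proj(c,[.5125,.3866,.17]))
E
```

```text
time_s: 1.45
eef_pos: [0.4498, 0.3754, 0.2992]
eef_rot: [-0.0, 0.9, 0.436, -0.0]
wrist_force: [-0.7, 1.3, 1.1]
opening: 1.002
grasp_force: 0.0
time_s: 2.7
eef_pos: [0.4492, 0.37, 0.2993]
eef_rot: [-0.0, 0.991, 0.132, -0.0]
wrist_force: [-0.2, -0.1, 0.9]
opening: 0.998
grasp_force: 0.0
2.7 [0.44916801 0.37003534 0.2992733 ] [[ 0.965  0.261 -0.   ]
 [ 0.261 -0.965  0.   ]
 [-0.    -0.    -1.   ]] [4.85263010e-01 1.52350950e-01 1.51827432e+00 1.69001684e-05
 1.47099048e+00 1.79168169e+00]
[321.51463474 268.4494774 ] [321.580717   106.18298106]
```

View pics/w1.png

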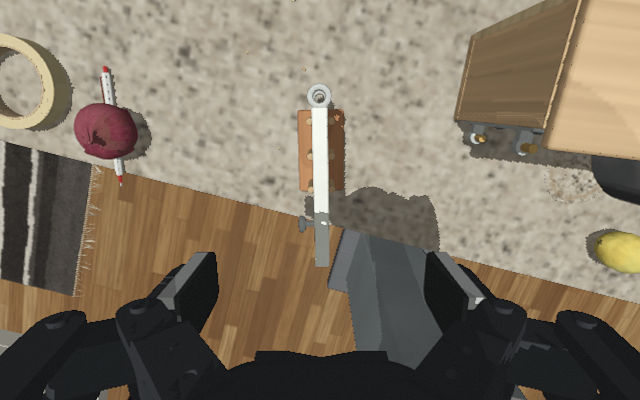

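The wrist view shows the door's top edge from (319,107) to (321,267), as predicted within about 1 px. The knuckle is at (319,95), and the two hinge pins are at about (480,140) and (527,148). I'll zoom on the hinge while descending for the grasp.

```bash
python3 -m pendant '[[0,0,-0.1,0,0,0],[0,0,-0.1,0,0,0.005],[0,0,-0.1,0,0,0],[0,0,-0.1,0,0,0],[0,0,-0.1,0,0,0],[0,0,-0.1,0,0,0],[0,0,-0.08,0,0,0],[0,0,-0.05,0,0,0],[0,0,-0.04,0,0,0],[0,0,0,0,0,0]]'
python3 - <<'E'
import cv2
i=cv2.imread("pics/w1.png")[30:175,440:640]
cv2.imwrite("pics/w1c.png",cv2.resize(i,None,fx=4,fy=4,interpolation=cv2.INTER_CUBIC))
E
```

```text
time_s: 4.0
eef_pos: [0.449, 0.37, 0.1449]
eef_rot: [0.0, 0.991, 0.136, -0.0]
wrist_force: [0.1, -0.2, -0.2]
opening: 0.995
grasp_force: 0.0
```

View pics/w1c.png

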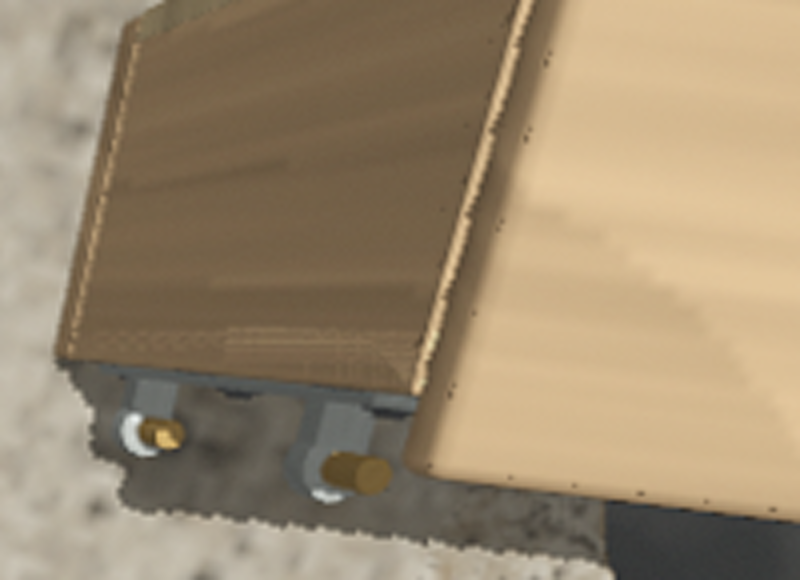

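The crop shows the upper pin's top at (372,475) and the lower pin's top at (172,433). The cabinet's bottom front-left corner is at (60,360), its bottom back-left corner at (128,22), and the top board's front-left corner at (412,468).

```bash
python3 -m pendant '[[0,0,0,0,0,0],[0,0,0,0,0,0],[0,0,0,0,0,0],[0,0,0,0,0,0],[0,0,0,0,0,0],[0,0,0,0,0,0],[0,0,0,0,0,0],[0,0,0,0,0,0],[0,0,0,0,0,0],[0,0,0,0,0,0]]' -1
python3 - <<'E'
from h import *
import pickle
c=pickle.load(open("w1.pkl","rb"))
f=lambda x,y,z:onz(c,440+(x+.5)/4-.5,30+(y+.5)/4-.5,z)
up,lo=f(372,475,.143),f(172,433,.048)
fl,bl,tf=f(60,360,0),f(128,22,0),f(412,468,.191)
print("pins",up,lo);print(fl,bl,tf)
d=bl-fl;print(np.linalg.norm(d),np.degrees(np.arctan2(d[1],d[0])))
th=np.radians(8.5);M=np.array([[np.cos(th),np.sin(th)],[-np.sin(th),np.cos(th)]])
for n,p in dict(up=up,lo=lo,tf=tf).items(): print(n,M@(p-fl)[:2]*1000+[-47.5,93])
E
```

```text
time_s: 5.25
eef_pos: [0.4494, 0.3702, 0.1456]
eef_rot: [-0.0, 0.991, 0.136, 0.0]
wrist_force: [-0.5, -0.4, 4.3]
opening: 0.13
grasp_force: 59.2
pins [0.52546274 0.20703157 0.143     ] [0.5257977  0.20608697 0.048     ]
[0.53906604 0.22496534 0.        ] [0.63323301 0.24009749 0.        ] [0.52637123 0.23059065 0.191     ]
0.09537504262096956 9.129090859120888
up [-63.60466161  77.27390509]
lo [-63.41300321  76.29017667]
tf [-59.22389447 100.43992676]
```

```bash
python3 -m pendant '[[0,0,0.02,0,0,0],[0,0,0.04,0,0,0],[0,0,0.06,0,0,0],[0,0,0.06,0,0,0],[0,0,0.06,0,0,0],[0,0,0.06,0,0,0],[0,0,0.05,0,0,0],[0,0,0.03,0,0,0],[0,0,0,0,0,0],[0,0,0,0,0,0]]'
python3 - <<'E'
from h import *
import pickle
c=pickle.load(open("w1.pkl","rb"))
k=onz(c,319,95,.149);a=onz(c,320,107,.17);b=onz(c,321.5,267,.17)
print(k,a,b,np.linalg.norm(a-b),np.degrees(np.arctan2(*(a-b)[1::-1])))
o=ctrl.get_obs()
c=cam("wrist");cv2.imwrite("pics/w2.png",c["color"])
print(o["eef_pos"],o["time_s"])
E
```

```text
time_s: 6.5
eef_pos: [0.4489, 0.3699, 0.2208]
eef_rot: [0.0, 0.991, 0.136, -0.0]
wrist_force: [-0.3, -0.1, -2.5]
opening: 0.126
grasp_force: 58.5
[0.52013566 0.39074655 0.149     ] [0.51163599 0.38757299 0.17      ] [0.3872785  0.35285781 0.17      ] 0.12911208396942253 15.597411762279563
[0.44888619 0.36990852 0.22075466] 6.5
```

View pics/w2.png

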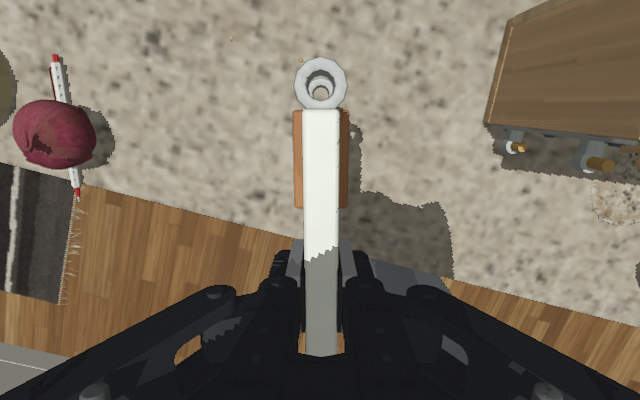

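The picture shows the door held straight, with the upper knuckle's bore at (320.5,84) and the lower one visible through it. Both pins are still in sight at the right. Next I move to a staging point 50 mm in front of the hinge, turned to the 90°-open heading.

```bash
python3 -m pendant '[[-0.01,-0.05,0,0,0,-0.01],[-0.03,-0.1,0,0,0,-0.01],[-0.03,-0.12,0,0,0,-0.01],[-0.03,-0.14,0,0,0,-0.01],[-0.03,-0.14,0,0,0,-0.01],[-0.03,-0.13,0,0,0,-0.01],[-0.03,-0.12,0,0,0,-0.01],[-0.03,-0.07,0,0,0,-0.006],[-0.01,-0.04,0,0,0,0],[0,0,0,0,0,0]]'
python3 -m pendant '[[0,0,-0.02,0,0,0],[0,0,-0.04,0,0,0],[0,0,-0.05,0,0,0],[0,0,-0.05,0,0,0],[0,0,-0.05,0,0,0],[0,0,-0.03,0,0,0],[0,0,-0.02,0,0,0],[0,0,0,0,0,0],[0,0,0,0,0,0],[0,0,0,0,0,0]]'
python3 - <<'E'
from h import *
import pickle
o=ctrl.get_obs()
c=cam("wrist");cv2.imwrite("pics/w3.png",c["color"]);pickle.dump((c,o),open("w3.pkl","wb"))
z=o["eef_pos"][2]-.1356+.139
k=onz(c,320.5,84,z);print("k",k,k-o["eef_pos"]); print(o["eef_pos"])
a=c["color"][0:200,190:450]
cv2.imwrite("pics/w3c.png",cv2.resize(a,None,fx=3,fy=3,interpolation=cv2.INTER_CUBIC))
print(proj(c,[.5256,.2066,.143]),proj(c,[.5256,.2066,.048]))
E
```

```text
time_s: 7.8
eef_pos: [0.4032, 0.1879, 0.2214]
eef_rot: [-0.0, 0.997, 0.076, 0.0]
wrist_force: [0.5, 0.6, -2.5]
opening: 0.13
grasp_force: 58.6
time_s: 9.05
eef_pos: [0.4034, 0.1881, 0.1696]
eef_rot: [-0.0, 0.997, 0.076, 0.0]
wrist_force: [0.8, -0.1, -2.3]
opening: 0.129
grasp_force: 58.6
k [0.47614576 0.19921861 0.17304629] [0.0727236  0.01112453 0.0034    ]
[0.40342216 0.18809408 0.16964629]
[321.01769295 -41.43365311] [321.08782084  16.66689349]
```

View pics/w3c.png

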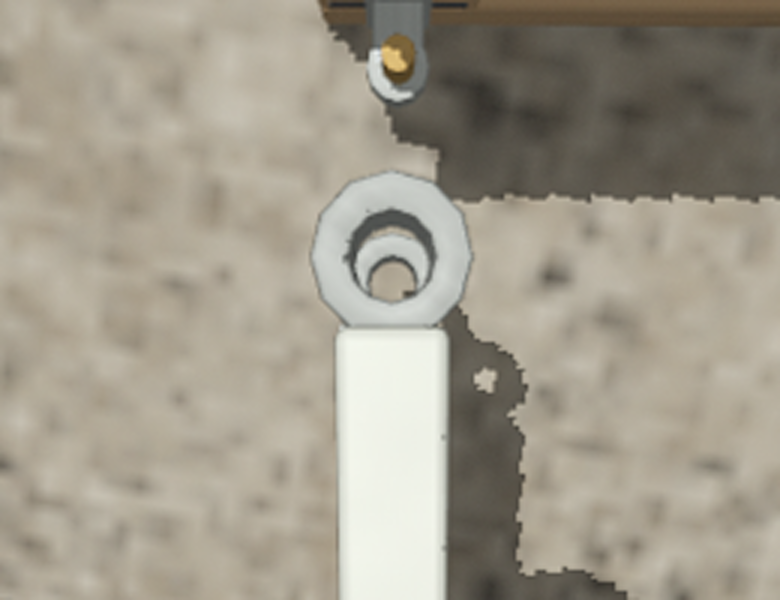

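The crop shows the lower pin at about (398,55), straight ahead of the knuckle bore at (391,249). The cabinet's front edge is level in the image, so the yaw is right.

Run:
```python
from h import *
import pickle
c,o=pickle.load(open("w3.pkl","rb"))
f=lambda x,y,z:onz(c,190+(x+.5)/3-.5,(y+.5)/3-.5,z)
k=f(391,249,.173);p=f(397.5,54,.048);l=f(392.5,265,.078)
print(k,p,l,p-k,(p-k)/.2)
```

```text
[0.47657099 0.19946513 0.173     ] [0.52510793 0.20579203 0.048     ] [0.47909845 0.19985527 0.078     ] [ 0.04853694  0.0063269  -0.125     ] [ 0.24268472  0.03163451 -0.625     ]
```

```bash
python3 -m pendant '[[0.02,0.002,0,0,0,0],[0.03,0.004,0,0,0,0],[0.04,0.006,0,0,0,0],[0.04,0.006,0,0,0,0],[0.04,0.006,0,0,0,0],[0.04,0.005,0,0,0,0],[0.02,0.002,0,0,0,0],[0.012,0.001,0,0,0,0],[0,0,0,0,0,0],[0,0,0,0,0,0]]'
python3 - <<'E'
from h import *
import pickle
o=ctrl.get_obs()
c=cam("wrist");pickle.dump((c,o),open("w4.pkl","wb"))
print(o["eef_pos"])
a=c["color"][30:150,250:400]
cv2.imwrite("pics/w4c.png",cv2.resize(a,None,fx=5,fy=5,interpolation=cv2.INTER_CUBIC))
E
```

```text
time_s: 10.35
eef_pos: [0.4513, 0.1944, 0.1692]
eef_rot: [0.0, 0.997, 0.076, -0.0]
wrist_force: [0.1, 0.1, -2.7]
opening: 0.131
grasp_force: 58.6
[0.45134789 0.19443299 0.1692438 ]
```

View pics/w4c.png

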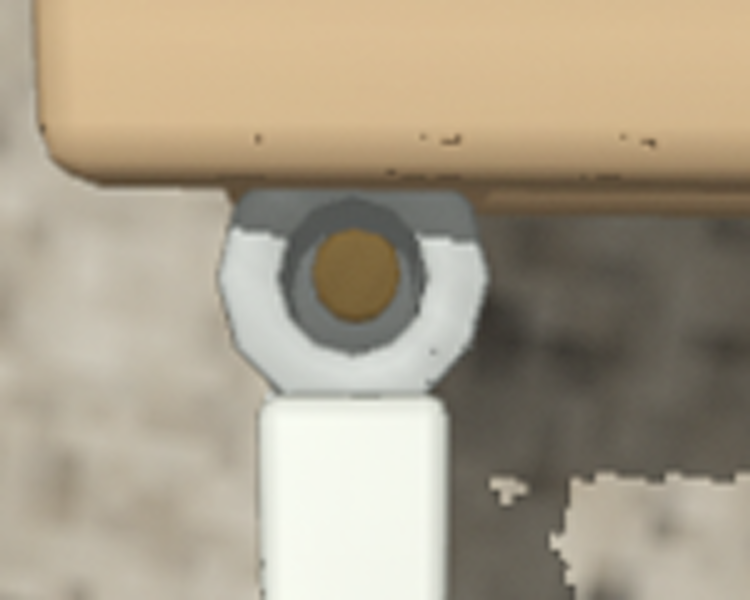

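The bore's rim is centred at about (353,275) with the pin inside it at (356,275), so the door is over the pin. I'll work out the remaining offset across the two heights.

Run:
```python
from h import *
import pickle
c,o=pickle.load(open("w4.pkl","rb"))
f=lambda x,y,z:onz(c,250+(x+.5)/5-.5,30+(y+.5)/5-.5,z)
k=f(353,275,.1726);p=f(356,275.5,.143)
print(k,p,p-k,c["t"])
# bore: check via ends: bottom rim of upper knuckle, z=.1486
print(f(353,200,.1726),f(353,355,.1726))
```

```text
[0.52385393 0.20564093 0.1726    ] [0.52542325 0.20569444 0.143     ] [ 1.56931346e-03  5.35187309e-05 -2.96000000e-02] [0.51692855 0.20422399 0.30309909]
[0.52886513 0.20640373 0.1726    ] [0.51838698 0.20480875 0.1726    ]
```

```bash
python3 -m pendant '[[0.004,0,0,0,0,0],[0.002,0,0,0,0,0],[0,0,-0.005,0,0,0],[0,0,-0.008,0,0,0],[0,0,-0.008,0,0,0],[0,0,-0.008,0,0,0],[0,0,-0.008,0,0,0],[0,0,-0.006,0,0,0],[0,0,0,0,0,0],[0,0,0,0,0,0]]'
```

```text
time_s: 11.65
eef_pos: [0.4528, 0.1945, 0.1607]
eef_rot: [-0.0, 0.997, 0.076, 0.0]
wrist_force: [-0.1, 0.4, -2.3]
opening: 0.129
grasp_force: 58.6
```

It is about 3 mm onto the pins with no contact force, so I keep lowering.

```bash
python3 -m pendant '[[0,0,-0.006,0,0,0],[0,0,-0.006,0,0,0],[0,0,-0.006,0,0,0],[0,0,-0.006,0,0,0],[0,0,-0.006,0,0,0],[0,0,-0.006,0,0,0],[0,0,-0.005,0,0,0],[0,0,-0.004,0,0,0],[0,0,0,0,0,0],[0,0,0,0,0,0]]'
```

```text
time_s: 12.9
eef_pos: [0.4528, 0.1944, 0.1517]
eef_rot: [-0.0, 0.997, 0.076, 0.0]
wrist_force: [-0.6, 0.2, -2.2]
opening: 0.131
grasp_force: 58.6
```

```bash
python3 -m pendant '[[0,0,-0.002,0,0,0],[0,0,-0.002,0,0,0],[0,0,-0.002,0,0,0],[0,0,-0.002,0,0,0],[0,0,-0.002,0,0,0],[0,0,-0.001,0,0,0],[0,0,0,0,0,0],[0,0,0,0,0,0],[0,0,0,0,0,0],[0,0,0,0,0,0]]'
```

```text
time_s: 14.15
eef_pos: [0.4528, 0.1945, 0.1496]
eef_rot: [-0.0, 0.997, 0.076, 0.0]
wrist_force: [-1.8, -0.3, -0.1]
opening: 0.13
grasp_force: 58.8
```

```bash
python3 -m pendant '[[0,0,-0.001,0,0,0],[0,0,-0.001,0,0,0],[0,0,-0.001,0,0,0],[0,0,0,0,0,0],[0,0,0,0,0,0],[0,0,0,0,0,0],[0,0,0,0,0,0],[0,0,0,0,0,0],[0,0,0,0,0,0],[0,0,0,0,0,0]]'
```

```text
time_s: 15.4
eef_pos: [0.4528, 0.1945, 0.1493]
eef_rot: [0.0, 0.997, 0.076, 0.0]
wrist_force: [-4.1, -1.8, 5.5]
opening: 0.132
grasp_force: 59.8
```

It is firmly seated: the weight is carried and there is about 8 N of push. I let go and rise.

```bash
python3 -m pendant '[[0,0,0,0,0,0],[0,0,0,0,0,0],[0,0,0,0,0,0],[0,0,0,0,0,0],[0,0,0,0,0,0],[0,0,0.05,0,0,0],[0,0,0.1,0,0,0],[0,0,0.1,0,0,0],[0,0,0.1,0,0,0],[0,0,0.1,0,0,0]]' 0
python3 - <<'E'
from h import *
import pickle
o=ctrl.get_obs()
c=cam("wrist");pickle.dump((c,o),open("w5.pkl","wb"))
print(o["eef_pos"],o["wrist_force"],o["q"])
cv2.imwrite("pics/w5.png",c["color"])
E
```

```text
time_s: 16.65
eef_pos: [0.4529, 0.1945, 0.2404]
eef_rot: [-0.0, 0.997, 0.076, 0.0]
wrist_force: [0.2, 0.0, -0.4]
opening: 0.498
grasp_force: 0.0
[0.45287395 0.19447071 0.24036113] [ 0.20460236  0.02151136 -0.43186484] [ 1.64251030e-01 -7.39624470e-03  1.80774416e+00  7.77474331e-06
  1.34037887e+00  1.58234522e+00]
```

View pics/w5.png

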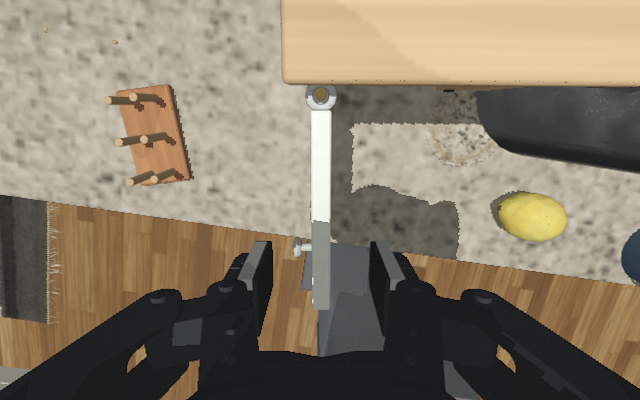

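The door hangs at about 90° open with the pin visible through the knuckle at (321,95), and the tool is clear above it. The lemon and stand are undisturbed. Now I work out the pushing path, keeping the tool orientation constant with the fingers shut.

Run:
```python
from h import *
o=ctrl.get_obs();p=o["eef_pos"][:2]
H=np.array([.5254,.2060]);th=np.radians(8.7)
M=np.array([[np.cos(th),-np.sin(th)],[np.sin(th),np.cos(th)]])
def C(f,r=.112,e=0,a=.011,b=.0145):
    s,k=np.sin(np.radians(f)),np.cos(np.radians(f))
    return H+M@(r*np.array([-k,-s])+np.array([-s,k])*(.006+a*s+b*k+e))
print("to start",((C(0,e=.025)-p)/.2).round(3),C(0,e=.025))
L=[0]+list(np.linspace(4,42,10))+list(np.linspace(46,78,10))
pts=[C(0,e=.025)]+[C(f) for f in L]
for f,d in zip(L,np.diff(pts,axis=0)/.2): print(round(f,1),d.round(3))
for f in (78,82,86,90): print(f,C(f).round(4))
```

```text
to start [-0.233  0.196] [0.40780632 0.23403526]
0 [ 0.019 -0.124]
4.0 [-0.001 -0.036]
8.2 [ 0.002 -0.039]
12.4 [ 0.005 -0.039]
16.7 [ 0.008 -0.039]
20.9 [ 0.01  -0.039]
25.1 [ 0.013 -0.038]
29.3 [ 0.016 -0.038]
33.6 [ 0.019 -0.037]
37.8 [ 0.022 -0.036]
42.0 [ 0.025 -0.034]
46.0 [ 0.027 -0.031]
49.6 [ 0.026 -0.026]
53.1 [ 0.028 -0.024]
56.7 [ 0.029 -0.023]
60.2 [ 0.031 -0.021]
63.8 [ 0.033 -0.019]
67.3 [ 0.034 -0.017]
70.9 [ 0.035 -0.014]
74.4 [ 0.037 -0.012]
78.0 [ 0.038 -0.01 ]
78 [0.4992 0.0953]
82 [0.5079 0.0938]
86 [0.5167 0.0929]
90 [0.5255 0.0927]
```

```bash
python3 -m pendant '[[-0.03,0.03,0,0,0,0],[-0.06,0.05,0,0,0,0],[-0.06,0.05,0,0,0,0],[-0.05,0.04,0,0,0,0],[-0.033,0.026,0,0,0,0],[0,0,0,0,0,0],[0,0,0,0,0,0],[0,0,-0.05,0,0,0],[0,0,-0.08,0,0,0],[0,0,-0.08,0,0,0]]' -1
python3 -m pendant '[[0,0,-0.08,0,0,0],[0,0,-0.08,0,0,0],[0,0,-0.03,0,0,0],[0,0,0,0,0,0],[0.003,-0.02,0,0,0,0],[0.003,-0.02,0,0,0,0],[0.003,-0.02,0,0,0,0],[0.003,-0.02,0,0,0,0],[0.003,-0.02,0,0,0,0],[0.004,-0.024,0,0,0,0]]'
python3 -m pendant '[[-0.001,-0.036,0,0,0,0],[0.002,-0.039,0,0,0,0],[0.005,-0.039,0,0,0,0],[0.008,-0.039,0,0,0,0],[0.01,-0.039,0,0,0,0],[0.013,-0.038,0,0,0,0],[0.016,-0.038,0,0,0,0],[0.019,-0.037,0,0,0,0],[0.022,-0.036,0,0,0,0],[0.025,-0.034,0,0,0,0]]'
python3 - <<'E'
from h import *
c=cam("wrist");a=cam("side")["color"][135:260,200:400]
cv2.imwrite("pics/w6.png",np.vstack([cv2.resize(c["color"],(450,281)),cv2.resize(a,(450,281))]))
E
```

```text
time_s: 17.95
eef_pos: [0.4058, 0.2334, 0.1952]
eef_rot: [0.0, 0.997, 0.076, -0.001]
wrist_force: [-0.3, 0.1, -0.0]
opening: 0.0
grasp_force: 0.0
time_s: 19.2
eef_pos: [0.41, 0.2085, 0.1589]
eef_rot: [-0.0, 0.997, 0.076, 0.0]
wrist_force: [0.7, -0.4, -0.4]
opening: -0.001
grasp_force: 0.0
time_s: 20.45
eef_pos: [0.4341, 0.1334, 0.1589]
eef_rot: [-0.0, 0.997, 0.076, -0.0]
wrist_force: [-0.3, 0.3, -0.4]
opening: -0.0
grasp_force: 0.1
```

View pics/w6.png

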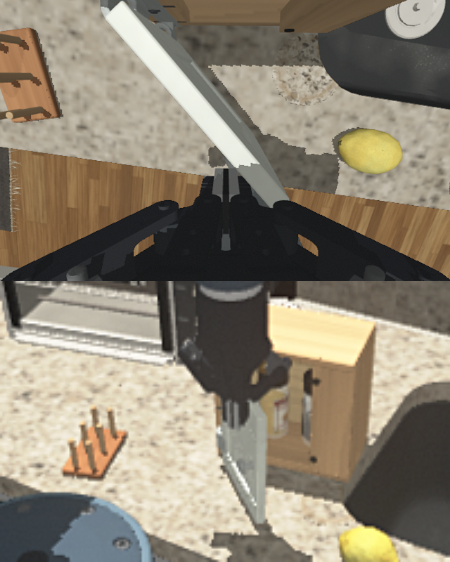

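The door is following the fingertips and is about halfway closed, with the fingers against its outer face. I continue the push.

```bash
python3 -m pendant '[[0.027,-0.031,0,0,0,0],[0.026,-0.026,0,0,0,0],[0.028,-0.024,0,0,0,0],[0.029,-0.023,0,0,0,0],[0.031,-0.021,0,0,0,0],[0.033,-0.019,0,0,0,0],[0.034,-0.017,0,0,0,0],[0.035,-0.014,0,0,0,0],[0.03,-0.01,0,0,0,0],[0.02,-0.006,0,0,0,0]]'
python3 -m pendant '[[0.015,-0.004,0,0,0,0],[0.012,-0.003,0,0,0,0],[0.012,-0.003,0,0,0,0],[0.012,-0.002,0,0,0,0],[0.012,-0.001,0,0,0,0],[0.012,-0.001,0,0,0,0],[0.012,-0.001,0,0,0,0],[0.01,0,0,0,0,0],[0.008,0,0,0,0,0],[0,0,0,0,0,0]]'
```

```text
time_s: 21.8
eef_pos: [0.4927, 0.0955, 0.1589]
eef_rot: [-0.0, 0.997, 0.076, -0.0]
wrist_force: [-0.1, -0.0, -0.2]
opening: -0.003
grasp_force: 0.1
time_s: 23.05
eef_pos: [0.5135, 0.0926, 0.1589]
eef_rot: [0.0, 0.997, 0.076, 0.0]
wrist_force: [-0.2, -0.7, -0.2]
opening: 0.001
grasp_force: 0.0
```

Remaining distance is about 12 mm, so I go slowly.

```bash
python3 -m pendant '[[0.006,0,0,0,0,0],[0.006,0,0,0,0,0],[0.006,0,0,0,0,0],[0.006,0,0,0,0,0],[0.006,0,0,0,0,0],[0.006,0,0,0,0,0],[0.006,0,0,0,0,0],[0.003,0,0,0,0,0],[0,0,0,0,0,0],[0,0,0,0,0,0]]'
python3 -m pendant '[[0.003,0,0,0,0,0],[0.003,0,0,0,0,0],[0.003,0,0,0,0,0],[0.002,0,0,0,0,0],[0.002,0,0,0,0,0],[0,0,0,0,0,0],[0,0,0,0,0,0],[0,0,0,0,0,0],[0,0,0,0,0,0],[0,0,0,0,0,0]]'
```

```text
time_s: 24.3
eef_pos: [0.5223, 0.0926, 0.1589]
eef_rot: [0.0, 0.997, 0.076, -0.0]
wrist_force: [0.0, -0.1, 0.5]
opening: 0.004
grasp_force: 0.1
time_s: 25.55
eef_pos: [0.5249, 0.0927, 0.1589]
eef_rot: [-0.0, 0.997, 0.076, -0.0]
wrist_force: [-0.3, -0.1, 0.3]
opening: -0.003
grasp_force: 0.1
```

```bash
python3 -m pendant '[[0.002,0,0,0,0,0],[0.002,0,0,0,0,0],[0.002,0,0,0,0,0],[0.002,0,0,0,0,0],[0.001,0,0,0,0,0],[0.001,0,0,0,0,0],[0,0,0,0,0,0],[0,0,0,0,0,0],[0,0,0,0,0,0],[0,0,0,0,0,0]]'
```

```text
time_s: 26.8
eef_pos: [0.5257, 0.0927, 0.1588]
eef_rot: [-0.0, 0.997, 0.076, -0.002]
wrist_force: [-7.2, -0.8, 5.9]
opening: 0.0
grasp_force: 3.8
```

Contact came where the closed position predicts (−7 N). I retreat straight back, then up, and verify by measurement.

```bash
python3 -m pendant '[[-0.01,0,0,0,0,0],[-0.02,0,0,0,0,0],[-0.04,0,0,0,0,0],[-0.06,-0.01,0,0,0,0],[-0.08,-0.02,0,0,0,0],[-0.08,0,0.05,0,0,0],[-0.04,0,0.1,0,0,0],[0,0,0.15,0,0,0],[0,0,0.15,0,0,0],[0,0,0.1,0,0,0]]'
python3 - <<'E'
from h import *
w=cam("wrist");s=cam("side")
H=np.array([.5254,.2060]);th=np.radians(8.7)
M=np.array([[np.cos(th),-np.sin(th)],[np.sin(th),np.cos(th)]])
print(ctrl.get_obs()["eef_pos"],ctrl.get_obs()["wrist_force"])
for n,c in(("w",w),("s",s)):
    g=c["color"].astype(int); m=((g.max(2)-g.min(2)<22)&(g.min(2)>120)).astype(np.uint8)
    for f in (80,85,90):   # projected outer-face corners for given closing angle
        S,K=np.sin(np.radians(f)),np.cos(np.radians(f))
        q=[proj(c,[*(H+M@(r*np.array([-K,-S])+.006*np.array([-S,K]))),z]) for r,z in((.008,.174),(.138,.174),(.138,.014),(.008,.014))]
        print(n,f,np.round(q,1).tolist())
    nb,lab,st,ce=cv2.connectedComponentsWithStats(m)
    q=np.mean(q,0);print("centre",q)
    for i in range(1,nb):
        if st[i,4]>150:
            a=cv2.approxPolyDP(max(cv2.findContours((lab==i).astype(np.uint8),0,2)[0],key=cv2.contourArea),4,True)[:,0]
            if abs(ce[i]-q).max()<60: print(st[i],a.tolist())
    cv2.imwrite(f"pics/end_{n}.png",c["color"])
E
```

```text
time_s: 28.05
eef_pos: [0.4607, 0.0866, 0.2704]
eef_rot: [0.0, 0.997, 0.076, 0.001]
wrist_force: [0.1, 0.1, -0.3]
opening: -0.003
grasp_force: 0.0
[0.46177454 0.08653405 0.27126002] [-0.64317314  0.47900607 -1.03731247]
w 80 [[161.8, 91.7], [361.4, 127.7], [345.0, 118.8], [227.4, 97.5]]
w 85 [[162.7, 90.7], [365.2, 109.0], [347.1, 107.7], [228.0, 96.9]]
w 90 [[163.4, 89.6], [367.4, 89.5], [348.3, 96.2], [228.4, 96.2]]
centre [276.88412166  92.88017352]
[ 153   74  218   23 3439] [[153, 79], [161, 93], [171, 96], [183, 88], [370, 87], [369, 75], [167, 74], [167, 88], [157, 83], [159, 74]]
[247  94  78   5 276] [[247, 94], [324, 98]]
s 80 [[299.4, 169.3], [342.1, 182.2], [340.3, 229.0], [301.3, 215.0]]
s 85 [[299.7, 169.2], [344.2, 180.0], [342.2, 226.6], [301.6, 214.9]]
s 90 [[300.0, 169.1], [345.9, 177.7], [343.8, 224.1], [301.9, 214.8]]
centre [322.88183936 196.41562377]
[ 296  167   51   58 2272] [[302, 167], [296, 173], [302, 192], [296, 207], [304, 215], [342, 224], [346, 176]]
```

The measured door edge (183,88) to (370,87) matches the 90°-closed projection (85° would give row 109). It stays closed, and the tool is free. I hand in.

```bash
python3 -c "
from bench import ctrl
print(ctrl.hand_in())"
```

```text
the job is handed in; nothing more can be done
None
```

I hung the door on both hinge pins at about 90° open, let go, swung it gently closed against its stop, and handed the job in at about 28 s with the robot clear; I never went near the jars, mug or lemon.

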